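# Set a tile against the blue spacer in the slide-mounting jig and hold it

## Robot

A 6-joint arm with a two-finger parallel gripper is mounted at the origin on the work surface. World frame = base frame: x ahead of the robot, y to its left, z up, the work surface at z = 0. Lengths are in m, angles in degrees, forces in N, time in s.
With the tool pointing down it reaches from about 0.275 to 0.975 m from the base axis. Payload 8.4 kg.
Tool frame: the origin (TCP) lies between the finger pads; the fingertips stand 14 mm ahead of it and the grasp point (between the pads) lies 5 mm behind it (r.finger_overhang is the distance from the TCP to the fingertips, in m); z points along the fingers, y is the line along which they close (so a half turn about z gives the same grasp; the last joint's range is limited). The gripper opens to 92 mm and grips with 3 to 60 N. Pads are 20 mm wide; open, the fingers measure 128 mm over their backs; the gripper's body (75 mm by 189 mm) begins 69 mm behind the grasp point.
Start: joints at [-67.174, 20.225, 93.587, -0, 66.188, -0.138], TCP at [0.244, -0.575, 0.229] pointing down, gripper open.
Joint ranges: [-150.9, 150.9], [-52.94, 120.26], [3.33, 152.33], [-74.26, 254.26], [0, 154.13], [-172.89, 172.89]. Speed limits (degrees/s): [127.2, 127.2, 159.86, 180, 180, 180].

## Interface

Orientations are given as [roll, pitch, yaw] about the fixed x, y, z axes, in that order (R = Rz(yaw) Ry(pitch) Rx(roll)).
In Python, from bench import r gives the robot as it stands. The module is installed in compiled form; this text tells all that it offers.
- The arm moves only by the tool send_rows, never from a script. Its arguments are lists of equal length, an entry for each row: "jaw": the opening, from 0 (shut) to 1 (fully open); "linear": the shift along the tool's x, y, z in m, a list of three; "twist": the turn about the tool's z in degrees. A call has 1 to 10 rows; each row is the pose to reach, as a shift and turn from the pose commanded when the call began, along the tool's axes at that moment; what a row does not reach only later rows make up. A row lasts 1/8 s, in which the tool goes at most 62.5 mm and 10.7 degrees, less where a joint would pass 70% of its speed; a pose out of reach is approached as far as the arm can. A call with a gripper value outside its range is refused whole. The fingers move at their own pace and stop on an object; "newtons" is the grip in N (left out, the last holds). Time passes only in rows, so rows that repeat a pose let the fingers close. It gives the time, the measured TCP pose, the force, the opening and the grip force at its end, in the units of the state.
- r.get_state(): the state, without advancing time (a new reading comes with each control period).
- r.get_image(name): name is "scene" or "top" or "wrist"; returns a dict with "image" (420x560x3 uint8, red, green, blue), "range_z" (420x560 float32, m along the optical axis (not along the pixel's ray), 0 where there is no reading), "intrinsics" (3x3 intrinsics, pixels), "distortion" ([k1, k2, p1, p2, k3] as OpenCV has them; the pictures are not rectified), "rvec" (rotation vector, rad) and "tvec" (3), from world to camera coordinates, as OpenCV has them; the wrist camera has in their place "tool_from_camera" (4x4, takes a point from camera to tool coordinates, whose origin is the TCP and whose axes are the flange's). Camera axes: x right, y down, z forward; pixel columns grow to the right and rows downward; lengths in m; the calibration is good to about 2 mm. A picture is of the moment at which its call begins: read the wrist's pose just before it.
- r.sign_off(): hands the job in; it is judged then, once.
The state is a dict: "time_s": time; "joint_pos": joint angles; "dq": joint speeds; "effort": joint torques, N m; "tool_pos": TCP position; "ee_rot": TCP orientation; "ft_force": force on the tool from outside, world axes, zero at the start; "ft_torque": the same for the moment, N m; "grip_width": finger opening in m; "finger_force": force on a finger pad.
Only numpy, scipy, OpenCV 4.12 (cv2) and the standard library are available. Lean on these libraries where they do the work, as an engineer would, in place of code of your own. Each camera call takes 0.05 s, during which the arm holds its last target. There are 200 camera calls.

## Task

First put the yellow spacer away in the yellow tray. Then stand the blue spacer down in the jig, seated on the jig's base, in whichever gap beside the white tile is wide enough for it, and let go of it. Finally take the tile by its black grip, slide it flat along the jig so that the spacer is squeezed flush between tile and end stop, and finish while still holding the tile firmly pressed there; leave everything else alone.

Things in the scene. Friction and masses are not known exactly. Their poses are not given: they have to be found in the camera images.
- jig: fixed dark steel jig base, 90 mm (own x) x 250 mm (own y), upper face 12 mm above its origin, with a 6 mm high guide lip along both long edges (74 mm clear between the lips). End stop, gap, tile, gap, end stop stand on it in a row along its y axis. Origin: centre of the underside.
- stop_thick: fixed green end stop, 70 mm (own x) x 54 mm (own y) x 18 mm high, faces 27 mm either side of its origin along own y. Stands on the jig base 85 mm from the jig's origin along jig y, at the +y or -y end (the stops swap ends between runs). Axes parallel to the jig's. Origin: centre of underside. Gap to the tile 6 to 10 mm at first: too narrow for the blue spacer.
- stop_thin: fixed green end stop, 70 mm (own x) x 32 mm (own y) x 18 mm high, faces 16 mm either side of its origin along own y. Stands on the jig base 85 mm from the jig's origin along jig y, at the +y or -y end (the stops swap ends between runs). Axes parallel to the jig's. Origin: centre of underside. Gap to the tile 17 to 21 mm at first: the blue spacer goes in here.
- tile: loose white ceramic tile, 70 mm (own x) x 100 mm (own y) x 18 mm high, 0.25 to 0.5 kg, lying on the jig base and free to slide along the jig's y axis between the lips. A black grip block on its middle: 36 mm (x) x 20 mm (y), from 18 to 52 mm above the tile's underside. Origin: centre of the underside, axes parallel to the jig's.
- spacer_blue: blue plastic spacer, upright, standing on its foot. Foot bar 60 mm (own x) x 14 mm (own y, the spacing thickness) x 22 mm high; on it, centred, a grip block of 30 mm (x) x 14 mm (y) from 22 to 50 mm height. Best gripped across the 30 mm with the fingertips above the 22 mm shoulders. Origin: centre of the underside, z up.
- spacer_yellow: yellow plastic spacer, upright, standing on its foot. Foot bar 60 mm (own x) x 26 mm (own y, the spacing thickness) x 22 mm high; on it, centred, a grip block of 30 mm (x) x 14 mm (y) from 22 to 50 mm height. Best gripped across the 30 mm with the fingertips above the 22 mm shoulders. Origin: centre of the underside, z up. Too thick for either gap.
- tray_yellow: yellow open tray, fixed, 125 mm (own x) x 95 mm (own y) x 30 mm high, walls and floor 4 mm thick. Origin: centre of the underside.
- tray_blue: blue open tray, same size as the yellow one, fixed; not needed. The two trays swap places from run to run. Origin: centre of the underside.
- coverslip_box: clear box 24 x 24 x 16 mm: bystander, leave it alone. Origin: centre of its underside.
- stain_vial: small jar with red cap, 28 mm wide, 50 mm tall: bystander, leave it alone. Origin: centre of its underside.
- slide_case: clear case 55 x 85 x 28 mm: bystander, leave it alone. Origin: centre of its underside.
Not all that is in view belongs to the job. What is shaped like the tray_yellow but red or turquoise is not meant. Leave any turquoise look-alike of the tile alone.

How it is judged:
By the outcome, as a careful person would: the job done as asked, in the order asked, and still so for the second after the job is handed in, while the arm keeps its last pose, push and grip.
It also fails if it takes over 70 s, if anything falls off the work surface, if the arm or the gripper's body presses on something with over 40 N, if the wrist force passes 120 N, or if a joint passes its speed limit or range.

## Working session

There is one attempt and no reset: what is moved stays moved. The work goes in short steps, Python scripts to look and compute and a tool call to move; the robot and the scene stay as the last step left them, time stands still between calls to the robot, and variables do not carry over. Pictures are saved under pics/ and viewed, at most 10 in all, crops included, and the job is handed in when it is done.

Besides the shell and the picture viewer there is one more tool, called after ">>>" by a JSON object that holds its "op" and its "data". send_rows: Moves the arm, as the interface text tells. Its arguments: {"type":"object","properties":{"jaw":{"type":"array","items":{"type":"number"}},"linear":{"type":"array","items":{"type":"array","items":{"type":"number"}}},"twist":{"type":"array","items":{"type":"number"}},"newtons":{"type":"number"}},"required":["jaw","linear","twist"]}

```bash
mkdir -p pics
cat > h.py <<'E'
import numpy as np, cv2
from bench import r
def grab(n):
    s=r.get_state(); d=r.get_image(n); d['state']=s; return d
def save(im,f,sc=1):
    im=cv2.cvtColor(im,cv2.COLOR_RGB2BGR)
    cv2.imwrite('pics/'+f,cv2.resize(im,None,fx=sc,fy=sc,interpolation=cv2.INTER_CUBIC))
def Rrpy(a):
    a=np.radians(a);cx,cy,cz=np.cos(a);sx,sy,sz=np.sin(a)
    return np.array([[cz,-sz,0],[sz,cz,0],[0,0,1]])@np.array([[cy,0,sy],[0,1,0],[-sy,0,cy]])@np.array([[1,0,0],[0,cx,-sx],[0,sx,cx]])
def cam(d):
    """camera-to-world R, centre"""
    if 'rvec' in d:
        R=cv2.Rodrigues(np.array(d['rvec'],float))[0]; return R.T,-R.T@np.array(d['tvec'],float).ravel()
    T=np.eye(4);T[:3,:3]=Rrpy(d['state']['ee_rot']);T[:3,3]=d['state']['tool_pos']
    T=T@np.array(d['tool_from_camera']); return T[:3,:3],T[:3,3]
def rays(d,px):
    u=cv2.undistortPoints(np.array(px,float).reshape(-1,1,2),np.array(d['intrinsics']),np.array(d['distortion'])).reshape(-1,2)
    return np.c_[u,np.ones(len(u))]
def onplane(d,px,z):
    R,c=cam(d); v=rays(d,px)@R.T; return c+v*((z-c[2])/v[:,2])[:,None]
def bydepth(d,px):
    R,c=cam(d); px=np.array(px).reshape(-1,2).astype(int); return c+(rays(d,px)*d['range_z'][px[:,1],px[:,0]][:,None])@R.T
E
python3 - <<'E'
from h import *
print(r.get_state())
for n in('scene','top'):
    d=grab(n); save(d['image'],n+'1.png',1.4); print(n,cam(d)[1],d['intrinsics'][0][0])
E
```

```text
{'time_s': 0.0, 'joint_pos': array([-6.71759924e+01,  2.02595931e+01,  9.36266327e+01, -9.36268870e-04,
        6.61887899e+01, -1.38086121e-01]), 'dq': array([ 0.04407963, -0.08730967,  0.01268346,  0.06858585, -0.05332414,
        0.04811503]), 'effort': array([ 3.46835775e-03, -5.93834817e+01, -3.34216583e+01,  6.99837226e-02,
        2.33010692e-02, -1.01550911e-04]), 'tool_pos': array([ 0.24363879, -0.575061  ,  0.22791347]), 'ee_rot': array([-1.79924982e+02,  6.75284251e-04,  2.29624727e+01]), 'ft_force': array([ 0.27142442,  0.59535752, -0.42617258]), 'ft_torque': array([-0.06269861, -0.01968444, -0.01299839]), 'finger_force': 0.0, 'grip_width': 0.09213962434308157}
scene [ 1.09617349 -0.38115789  0.91297792] 402.1940552386329
top [ 0.3572116  -0.05326492  1.19732498] 484.7707619320497
```

View pics/top1.png

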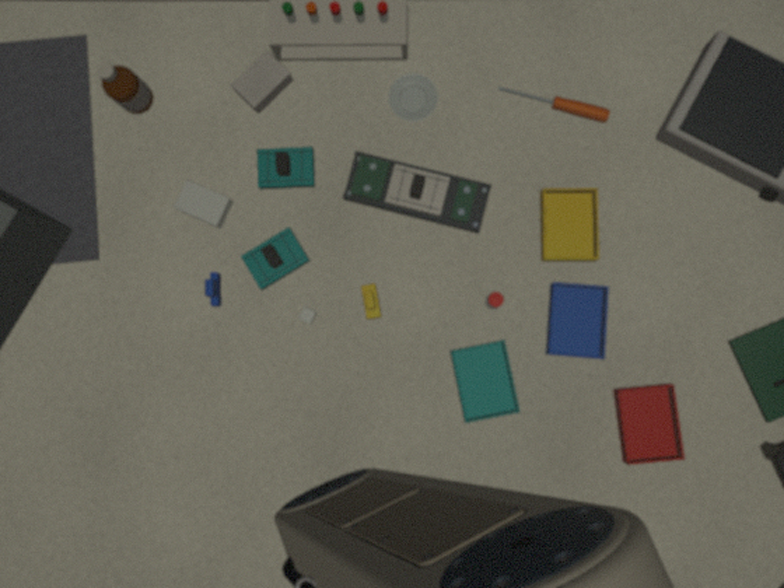

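View pics/scene1.png

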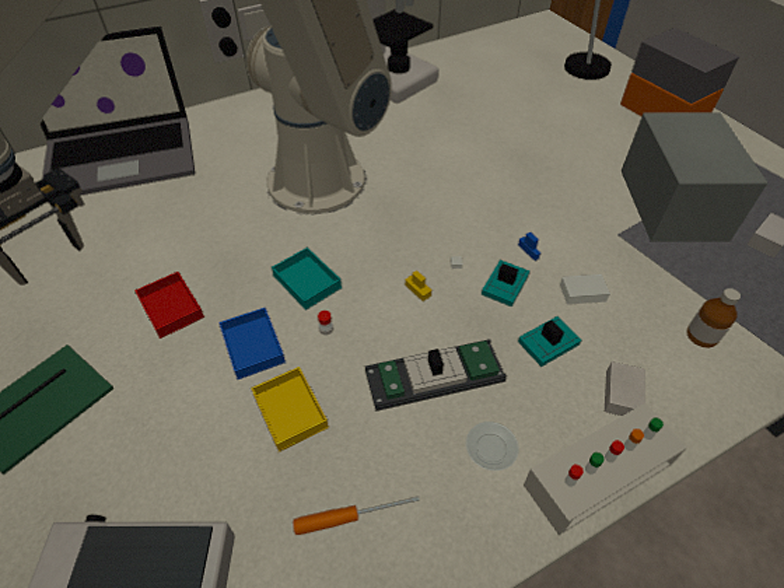

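The top view (displayed pixels, 1.4x scale) shows:
- **Jig:** at (417,191), with the white tile and its black grip. The narrow gap is on the left by the thick stop, and the wide gap is on the right by the thin stop.
- **Yellow spacer candidates:** only (371,301), since the other yellow object is the tray.
- **Blue spacer candidates:** only (213,289). The blue tray is at (577,320).
- **Yellow tray:** (569,225). The turquoise (485,381) and red (648,424) trays are decoys.
- **Tile:** white at (417,189). The turquoise tiles at (286,167) and (275,257) are decoys.

Next I'll measure these.

```bash
cat > m1.py <<'E'
from h import *
d=grab('top'); im=d['image']; hsv=cv2.cvtColor(im,cv2.COLOR_RGB2HSV)
def blob(lo,hi,near,R=60):
    m=cv2.inRange(hsv,lo,hi); n,l,s,c=cv2.connectedComponentsWithStats(m)
    i=min((i for i in range(1,n) if s[i,4]>40),key=lambda i:np.hypot(*(c[i]-near)))
    return (l==i).astype(np.uint8),c[i],s[i,4]
def rect(m,z):
    c=max(cv2.findContours(m,0,2)[0],key=cv2.contourArea).reshape(-1,2)
    p=onplane(d,c,z)[:,:2]*1000
    return cv2.minAreaRect(p.astype(np.float32))
Y=((20,120,60),(35,255,255));B=((105,120,40),(125,255,255));G=((60,60,20),(88,255,110))
for n,(lo,hi),near,z in (('ysp',Y,(265,215),.022),('bsp',B,(152,206),.022),('ytray',Y,(406,161),.03)):
    m,c,a=blob(lo,hi,near); q=np.argwhere(m)[:,::-1]
    P=bydepth(d,q); print(n,c,a,rect(m,z),'depth z pct',np.percentile(P[:,2],[5,50,95,99]).round(4))
    if n!='ytray':
        t=P[P[:,2]>.038]; print('  top pts',len(t),t.mean(0), rect(m,0))
# jig: use depth
yy,xx=np.mgrid[100:175,235:360]; q=np.c_[xx.ravel(),yy.ravel()]; P=bydepth(d,q)
for zl,zh in((.009,.05),(.024,.036),(.05,.09)):
    s=P[(P[:,2]>zl)&(P[:,2]<zh)]; print(zl,len(s),cv2.minAreaRect((s[:,:2]*1000).astype(np.float32)),s.mean(0))
save(im[95:225,130:370],'crop1.png',3.2)
E
python3 m1.py
```

```text
ysp [264.68722467 214.83259912] 227 ((440.32147216796875, 40.425209045410156), (57.55997085571289, 23.42316436767578), 11.886459350585938) depth z pct [0.0189 0.0234 0.0516 0.0538]
  top pts 80 [0.43981836 0.03992252 0.06313481] ((441.8770751953125, 42.178924560546875), (58.63738250732422, 23.86161231994629), 11.886466026306152)
bsp [151.28440367 205.88073394] 109 ((460.6389465332031, 319.3958740234375), (54.31707763671875, 19.678804397583008), 1.8482991456985474) depth z pct [0.0188 0.0449 0.0532 1.106 ]
  top pts 60 [0.457593   0.30196256 0.08734108] ((462.5749206542969, 326.3714599609375), (55.33379364013672, 20.047164916992188), 1.848347544670105)
ytray [406.61761811 160.01033465] 2032 ((574.5418090820312, -303.1087951660156), (95.8038330078125, 122.63968658447266), 89.89800262451172) depth z pct [-0.      0.0044  0.0298  0.0326]
0.009 3307 ((637.074462890625, -37.66203308105469), (249.7310333251953, 90.69429779052734), 76.0819320678711) [ 0.63428169 -0.03722398  0.02359983]
0.024 1974 ((639.9673461914062, -32.93407440185547), (213.11053466796875, 73.82643127441406), 75.93419647216797) [ 0.63887816 -0.02824911  0.02941964]
0.05 137 ((636.975830078125, -38.61593246459961), (20.114879608154297, 35.996185302734375), 75.9530029296875) [ 0.63615457 -0.03872796  0.06249729]
```

View pics/crop1.png

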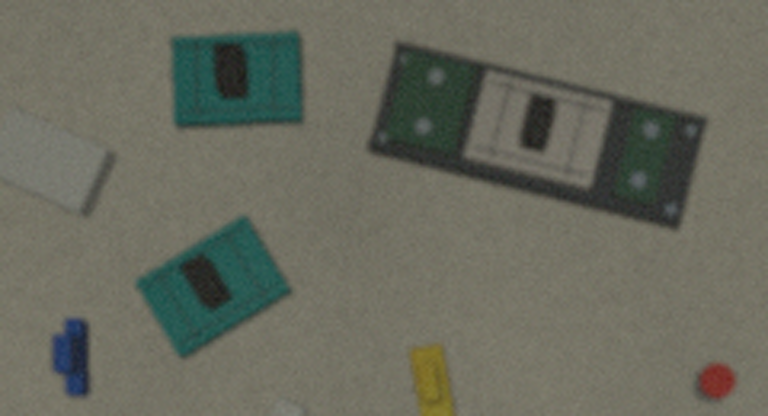

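The crop confirms the choice: the yellow spacer is at crop (432,380) and the blue one at (72,357). The tile with white body and black grip is at (540,125), with its wide gap on the right at (612,155). The measured sizes fit what was given: jig 250x91, grip 20x36 at z 0.0625, tray 96x123. Moving to a spot above the yellow spacer.

```bash
cat >> h.py <<'E'
def go(x,y,z,yaw):
    s=r.get_state(); R=Rrpy(s['ee_rot']); 
    dl=R.T@(np.array([x,y,z])-s['tool_pos']); t=-((yaw-s['ee_rot'][2]+180)%360-180)
    print('linear',dl.round(4),'twist',round(t,2),'| at',s['tool_pos'].round(4),s['ee_rot'].round(2),'t',round(s['time_s'],2),'F',s['ft_force'].round(1),'w',round(s['grip_width'],4))
E
python3 -c "
from h import *
go(.44,.04,.17,101.9)"
```

```text
linear [ 0.4207 -0.4897  0.0586] twist -78.94 | at [ 0.2437 -0.5751  0.228 ] [-179.94   -0.     22.96] t 0.15 F [-0.7 -0.4 -0.1] w 0.0917
```

>>> {"op": "send_rows", "data": {"jaw": [0.6, 0.6, 0.6, 0.6, 0.6, 0.6, 0.6, 0.6, 0.6, 0.6], "linear": [[0.02, -0.03, 0], [0.06, -0.07, 0], [0.1, -0.115, 0], [0.14, -0.16, 0], [0.18, -0.205, 0], [0.22, -0.25, 0], [0.26, -0.3, 0], [0.3, -0.34, 0], [0.34, -0.39, 0.02], [0.38, -0.44, 0.04]], "twist": [-5, -13, -21, -29, -37, -45, -53, -61, -69, -79]}}

```text
time_s: 1.4
tool_pos: [0.4202, -0.0286, 0.1912]
ee_rot: [179.9, 0.0, 102.3]
ft_force: [2.2, -0.4, -0.8]
grip_width: 0.0553
finger_force: 0.0
```

```bash
python3 -c "
from h import *
go(.44,.04,.17,101.9)"
```

```text
linear [0.0629 0.0339 0.0212] twist 0.36 | at [ 0.4202 -0.0286  0.1912] [1.7992e+02 3.0000e-02 1.0226e+02] t 1.4 F [ 2.2 -0.4 -0.8] w 0.0553
```

>>> {"op": "send_rows", "data": {"jaw": [0.6, 0.6, 0.6, 0.6], "linear": [[0.03, 0.016, 0.01], [0.057, 0.03, 0.018], [0.057, 0.03, 0.018], [0.057, 0.03, 0.018]], "twist": [0, 0, 0, 0]}}

```text
time_s: 1.9
tool_pos: [0.437, 0.0311, 0.1734]
ee_rot: [-180.0, 0.0, 102.0]
ft_force: [0.2, 0.4, 0.1]
grip_width: 0.0551
finger_force: 0.0
```

```bash
python3 -c "
from h import *
go(.44,.04,.17,101.9)
d=grab('wrist'); save(d['image'],'w1.png',1.0); print(d['tool_from_camera'])
for p in ((280,210),): print(onplane(d,[p],.05))"
```

```text
linear [0.0081 0.0048 0.0034] twist 0.1 | at [0.437  0.0311 0.1734] [-1.7998e+02  1.0000e-02  1.0200e+02] t 1.9 F [0.2 0.4 0.1] w 0.0551
[[-9.83104365e-04 -9.71616639e-01 -2.36558956e-01  6.60438376e-02]
 [ 9.99999512e-01 -9.78656832e-04 -1.36222376e-04 -1.38327317e-03]
 [-9.91541112e-05 -2.36558974e-01  9.71617127e-01 -1.54753389e-01]
 [ 0.00000000e+00  0.00000000e+00  0.00000000e+00  1.00000000e+00]]
[[0.43661654 0.0292297  0.05      ]]
```

View pics/w1.png

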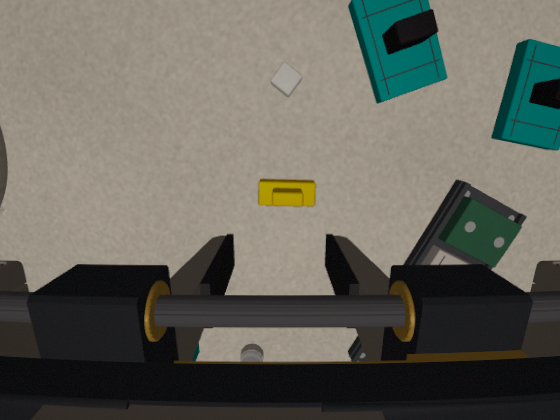

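The wrist view shows the yellow spacer at (287,193), nearly square to the fingers. I'll measure it from here.

```bash
cat > m2.py <<'E'
from h import *
import sys
def foot(d,lo,hi,z=.022,roi=(0,0,560,240)):
    hsv=cv2.cvtColor(d['image'],cv2.COLOR_RGB2HSV); m=cv2.inRange(hsv,lo,hi)
    k=np.zeros_like(m); x0,y0,x1,y1=roi; k[y0:y1,x0:x1]=m[y0:y1,x0:x1]
    c=max(cv2.findContours(k,0,2)[0],key=cv2.contourArea)
    q=np.argwhere(cv2.drawContours(np.zeros_like(m),[c],-1,1,-1))[:,::-1]
    P=bydepth(d,q); print('px box',cv2.boundingRect(c))
    for a,b in((.017,.03),(.044,.056)):
        s=P[(P[:,2]>a)&(P[:,2]<b)]; print(a,len(s),s.mean(0).round(4),cv2.minAreaRect((s[:,:2]*1000).astype(np.float32)))
    print('contour on plane',cv2.minAreaRect((onplane(d,c.reshape(-1,2),z)[:,:2]*1000).astype(np.float32)))
Y=((20,120,60),(35,255,255));B=((105,120,40),(125,255,255))
if __name__=='__main__':
    d=grab('wrist'); foot(d,*(Y if sys.argv[1]=='y' else B))
E
python3 m2.py y; python3 -c "
from h import *
go(.44,.04,.040,101.9)"
```

```text
px box (258, 179, 58, 27)
0.017 855 [0.4399 0.0437 0.0206] ((441.038818359375, 41.300270080566406), (59.489158630371094, 25.929643630981445), 10.258150100708008)
0.044 458 [0.4412 0.0416 0.0484] ((441.4154357910156, 41.275264739990234), (29.628488540649414, 14.10060977935791), 11.57902717590332)
contour on plane ((440.7168884277344, 42.26694107055664), (59.249305725097656, 27.372974395751953), 11.878137588500977)
linear [0.0086 0.0048 0.1336] twist 0.01 | at [0.4371 0.0306 0.1736] [1.7999e+02 1.0000e-02 1.0191e+02] t 2.0 F [-0.1  0.1 -0.4] w 0.0549
```

>>> {"op": "send_rows", "data": {"jaw": [0.6, 0.6, 0.6, 0.6], "linear": [[0.005, 0.003, 0.03], [0.0096, 0.0063, 0.07], [0.0096, 0.0063, 0.09], [0.0096, 0.0063, 0.09]], "twist": [0, 0, 0, 0]}}

```text
time_s: 2.5
tool_pos: [0.4403, 0.0413, 0.0825]
ee_rot: [-179.8, -0.0, 101.9]
ft_force: [-0.5, 0.9, 0.4]
grip_width: 0.0552
finger_force: 0.0
```

```bash
python3 -c "
from h import *
go(.4413,.0413,.040,101.7)"
```

```text
linear [-0.0002  0.001   0.0425] twist 0.19 | at [0.4403 0.0413 0.0825] [-1.7985e+02 -2.0000e-02  1.0189e+02] t 2.5 F [-0.5  0.9  0.4] w 0.0552
```

>>> {"op": "send_rows", "data": {"jaw": [0.6, 0.6, 0.6, 0.0, 0.0, 0.0, 0.0, 0.0], "linear": [[0, 0.001, 0.025], [0, 0.001, 0.0425], [0, 0.001, 0.0425], [0, 0.001, 0.0425], [0, 0.001, 0.0425], [0, 0.001, 0.0425], [0, 0.001, 0.0425], [0, 0.001, 0.0425]], "twist": [0, 0, 0, 0, 0, 0, 0, 0], "newtons": 25}}

```text
time_s: 3.5
tool_pos: [0.4428, 0.0424, 0.0415]
ee_rot: [179.9, 0.0, 102.0]
ft_force: [-0.5, 0.5, 7.8]
grip_width: 0.0298
finger_force: 25.0
```

```bash
python3 -c "
from h import *
go(.5745,-.303,.19,101.9)
go(.5745,-.303,.19,89.9)"
```

```text
linear [-0.3652  0.0573 -0.1483] twist 0.06 | at [0.4428 0.0424 0.0415] [1.7995e+02 1.0000e-02 1.0196e+02] t 3.5 F [-0.5  0.5  7.8] w 0.0298
linear [-0.3652  0.0573 -0.1483] twist 12.06 | at [0.4428 0.0424 0.0415] [1.7995e+02 1.0000e-02 1.0196e+02] t 3.5 F [-0.5  0.5  7.8] w 0.0298
```

>>> {"op": "send_rows", "data": {"jaw": [0, 0, 0, 0, 0, 0, 0, 0, 0, 0], "linear": [[0, 0, -0.03], [0, 0, -0.07], [-0.03, 0.005, -0.08], [-0.08, 0.013, -0.08], [-0.13, 0.02, -0.08], [-0.18, 0.028, -0.08], [-0.23, 0.036, -0.08], [-0.28, 0.044, -0.08], [-0.33, 0.052, -0.08], [-0.365, 0.057, -0.08]], "twist": [0, 0, 0, 2, 4, 6, 8, 10, 12, 12]}}

```text
time_s: 4.75
tool_pos: [0.5742, -0.3049, 0.1208]
ee_rot: [180.0, 0.0, 89.9]
ft_force: [0.1, -0.3, -0.8]
grip_width: 0.0293
finger_force: 25.0
```

```bash
python3 -c "
from h import *
go(.5745,-.303,.0475,89.9)
d=grab('top'); save(d['image'][80:260,220:460],'t2.png',3.2)"
```

```text
linear [0.002  0.0003 0.0733] twist -0.01 | at [ 0.5742 -0.3049  0.1208] [1.7999e+02 1.0000e-02 8.9890e+01] t 4.75 F [ 0.1 -0.3 -0.8] w 0.0293
```

View pics/t2.png

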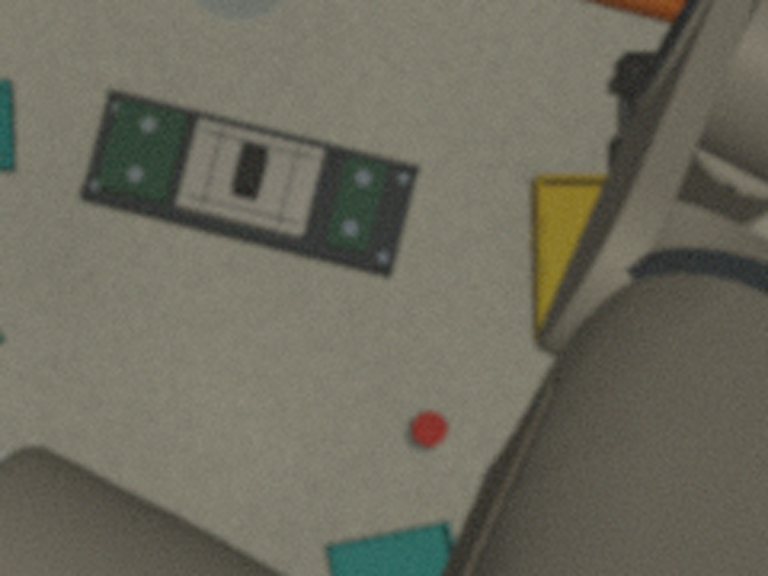

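The spacer has left its place and is held (29 mm opening), and the arm is over the yellow tray at (570,260). Lowering it.

>>> {"op": "send_rows", "data": {"jaw": [0, 0, 0, 0, 0], "linear": [[0.001, 0, 0.04], [0.002, 0, 0.062], [0.002, 0, 0.069], [0.002, 0, 0.074], [0.002, 0, 0.074]], "twist": [0, 0, 0, 0, 0]}}

```text
time_s: 5.42
tool_pos: [0.5742, -0.301, 0.0474]
ee_rot: [180.0, 0.0, 90.0]
ft_force: [0.6, 0.3, -1.1]
grip_width: 0.0292
finger_force: 25.0
```

>>> {"op": "send_rows", "data": {"jaw": [0, 0, 0, 0.5, 0.5, 0.5, 0.5, 0.5, 0.5], "linear": [[0, 0, 0.0015], [0, 0, 0.0025], [0, 0, 0.0025], [0, 0, 0.0025], [0, 0, 0.0025], [0, 0, 0.0025], [0, 0, -0.02], [0, 0, -0.07], [0, 0, -0.13]], "twist": [0, 0, 0, 0, 0, 0, 0, 0, 0]}}

```text
time_s: 6.55
tool_pos: [0.573, -0.3005, 0.1771]
ee_rot: [-179.9, -0.1, 90.0]
ft_force: [-0.2, -0.6, -0.8]
grip_width: 0.046
finger_force: 0.0
```

```bash
python3 -c "
from h import *
go(.4606,.3105,.17,91.85)
d=grab('scene'); save(d['image'][200:340,130:430],'s2.png',2.5)
hsv=cv2.cvtColor(d['image'],cv2.COLOR_RGB2HSV)"
```

```text
linear [ 0.6109 -0.1128  0.0081] twist -1.89 | at [ 0.573  -0.3005  0.1771] [-1.7987e+02 -7.0000e-02  8.9960e+01] t 6.55 F [-0.2 -0.6 -0.8] w 0.046
```

View pics/s2.png

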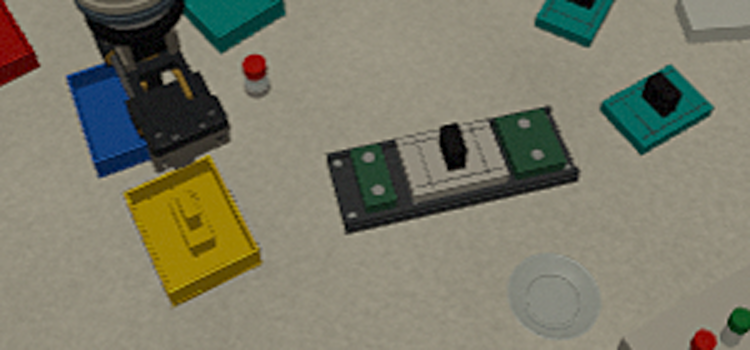

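The yellow spacer stands inside the yellow tray at (195,225), released. On the way to the blue spacer I'll stop before the jig to measure the wide gap.

>>> {"op": "send_rows", "data": {"jaw": [0.6, 0.6, 0.6, 0.6, 0.6], "linear": [[0.03, 0.015, -0.01], [0.08, 0.04, -0.02], [0.12, 0.045, -0.02], [0.12, 0.045, -0.02], [0.12, 0.045, -0.02]], "twist": [4, 10, 13.9, 13.9, 13.9]}}

```text
time_s: 7.22
tool_pos: [0.6188, -0.1813, 0.1966]
ee_rot: [-180.0, 0.0, 76.1]
ft_force: [-0.1, -0.3, 0.5]
grip_width: 0.0554
finger_force: 0.0
```

```bash
cat > m3.py <<'E'
from h import *
import sys
d=grab('wrist'); d2=grab('wrist')
d['range_z']=(d['range_z']+d2['range_z'])/2
go(.4606,.3105,.17,91.85)
yy,xx=np.mgrid[0:230,0:560]; q=np.c_[xx.ravel(),yy.ravel()]; P=bydepth(d,q)
P=P[(abs(P[:,0]-.637)<.09)&(abs(P[:,1]+.038)<.16)]
s=P[(P[:,2]>.009)&(P[:,2]<.05)]; J=cv2.minAreaRect((s[:,:2]*1000).astype(np.float32)); print('jig',len(s),J)
a=np.radians(76.0); v=np.array([np.cos(a),np.sin(a)]); u=np.array([np.sin(a),-np.cos(a)]); o=np.array([.6371,-.0377])
L=np.c_[(P[:,:2]-o)@u,(P[:,:2]-o)@v,P[:,2]]*1000
h=L[(L[:,2]>26)&(L[:,2]<36)&(abs(L[:,0])<28)]
print('hist v of 30mm level'); b=np.arange(-120,60,2); n,_=np.histogram(h[:,1],b); print(list(zip(b,n)))
# per column edges: gap bounds as function of u
for uu in range(-25,26,10):
    w=h[abs(h[:,0]-uu)<5]; lo=w[w[:,1]<-60][:,1]; hi=w[w[:,1]>-60][:,1]
    if len(lo) and len(hi): print(uu,'stop',lo.min().round(1),lo.max().round(1),'tile',hi.min().round(1))
g=L[(L[:,2]>50)&(L[:,2]<75)]; print('grip',len(g), cv2.minAreaRect(g[:,:2].astype(np.float32)),np.median(g[:,2]))
e=L[(L[:,2]>9)&(L[:,2]<24)]; print('u extent',np.percentile(e[:,0],[.5,99.5]),'vmin',np.percentile(e[:,1],.5))
save(d['image'],sys.argv[1])
E
python3 m3.py w2.png
```

```text
linear [ 0.4398 -0.2721  0.0265] twist -15.8 | at [ 0.6186 -0.182   0.1966] [-1.7999e+02  2.0000e-02  7.6050e+01] t 7.33 F [-0.9 -0.7  0.4] w 0.0549
jig 13814 ((629.7469482421875, -69.39610290527344), (186.06097412109375, 90.54231262207031), 76.06613159179688)
hist v of 30mm level
[(np.int64(-120), np.int64(0)), (np.int64(-118), np.int64(0)), (np.int64(-116), np.int64(0)), (np.int64(-114), np.int64(0)), (np.int64(-112), np.int64(0)), (np.int64(-110), np.int64(0)), (np.int64(-108), np.int64(0)), (np.int64(-106), np.int64(0)), (np.int64(-104), np.int64(0)), (np.int64(-102), np.int64(70)), (np.int64(-100), np.int64(84)), (np.int64(-98), np.int64(104)), (np.int64(-96), np.int64(102)), (np.int64(-94), np.int64(104)), (np.int64(-92), np.int64(103)), (np.int64(-90), np.int64(103)), (np.int64(-88), np.int64(104)), (np.int64(-86), np.int64(107)), (np.int64(-84), np.int64(107)), (np.int64(-82), np.int64(108)), (np.int64(-80), np.int64(108)), (np.int64(-78), np.int64(105)), (np.int64(-76), np.int64(108)), (np.int64(-74), np.int64(77)), (np.int64(-72), np.int64(82)), (np.int64(-70), np.int64(17)
[... 1629 characters left out ...]
t64(122)), (np.int64(38), np.int64(129)), (np.int64(40), np.int64(141)), (np.int64(42), np.int64(126)), (np.int64(44), np.int64(117)), (np.int64(46), np.int64(114)), (np.int64(48), np.int64(0)), (np.int64(50), np.int64(0)), (np.int64(52), np.int64(0)), (np.int64(54), np.int64(0)), (np.int64(56), np.int64(0))]
-25 stop -101.1 -69.9 tile -50.9
-15 stop -101.1 -69.9 tile -50.9
-5 stop -101.1 -71.0 tile -50.9
5 stop -101.1 -71.0 tile -50.9
15 stop -101.1 -71.0 tile -51.7
25 stop -101.1 -70.9 tile -51.7
grip 1020 ((0.8536033630371094, -2.3189382553100586), (35.984867095947266, 19.358190536499023), 0.21945375204086304) 62.44447734536878
u extent [-44.24558621  45.2921983 ] vmin -124.93911737888988
```

View pics/w2.png

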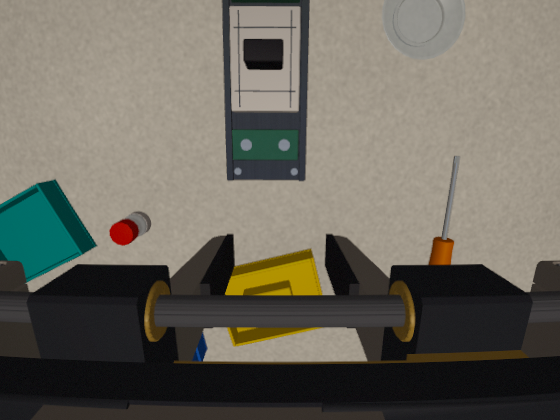

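The picture shows the jig square to the tool: stop at (265,145), open gap at (265,120) and the tile above it. Measured in jig y, the gap runs from about -69.8 to -51.7 (18 mm wide, centre -60.8), and its angle is 76.05°. Going to the blue spacer.

>>> {"op": "send_rows", "data": {"jaw": [0.6, 0.6, 0.6, 0.6, 0.6, 0.6, 0.6, 0.6, 0.6, 0.6], "linear": [[0.03, -0.018, 0], [0.08, -0.052, 0], [0.13, -0.084, 0], [0.18, -0.116, 0], [0.23, -0.149, 0], [0.28, -0.181, 0.006], [0.33, -0.213, 0.012], [0.38, -0.246, 0.018], [0.41, -0.265, 0.026], [0.41, -0.265, 0.026]], "twist": [0, -2, -4, -6, -8, -10, -12, -14, -15.8, -15.8]}}

```text
time_s: 8.57
tool_pos: [0.46, 0.2818, 0.1703]
ee_rot: [-180.0, 0.0, 92.0]
ft_force: [0.6, 0.5, -0.1]
grip_width: 0.0551
finger_force: 0.0
```

```bash
python3 m2.py b; python3 -c "
from h import *
go(.4606,.3195,.07,91.85)"
```

```text
px box (255, 161, 58, 19)
0.017 358 [0.4607 0.3173 0.0209] ((461.5406494140625, 316.7215270996094), (58.25737380981445, 12.488744735717773), 3.3661081790924072)
0.044 451 [0.4616 0.3168 0.0485] ((461.7296142578125, 316.22308349609375), (29.777698516845703, 13.166336059570312), 2.5682828426361084)
contour on plane ((461.5625305175781, 315.2845458984375), (57.74916076660156, 17.52375602722168), 3.3574917316436768)
linear [0.0389 0.0014 0.1005] twist 0.07 | at [0.4605 0.2807 0.1706] [-1.7998e+02  3.0000e-02  9.1920e+01] t 8.62 F [ 0.5 -0.1 -1. ] w 0.0553
```

>>> {"op": "send_rows", "data": {"jaw": [0.6, 0.6, 0.6, 0.6, 0.6], "linear": [[0.02, 0.001, 0.02], [0.0355, 0.0023, 0.06], [0.0355, 0.0023, 0.095], [0.0355, 0.0023, 0.1], [0.0355, 0.0023, 0.1]], "twist": [-0.5, -1.1, -1.1, -1.1, -1.1]}}

```text
time_s: 9.25
tool_pos: [0.4625, 0.3155, 0.0715]
ee_rot: [180.0, 0.0, 92.9]
ft_force: [-0.3, 0.1, 0.3]
grip_width: 0.0551
finger_force: 0.0
```

```bash
python3 -c "
from h import *
go(.4616,.3165,.040,93)"
```

```text
linear [ 0.001  -0.0008  0.0315] twist -0.13 | at [0.4625 0.3155 0.0715] [179.99   0.    92.87] t 9.25 F [-0.3  0.1  0.3] w 0.0551
```

>>> {"op": "send_rows", "data": {"jaw": [0.6, 0.6, 0.6, 0.0, 0.0, 0.0, 0.0, 0.0], "linear": [[0.001, -0.001, 0.02], [0.001, -0.001, 0.0315], [0.001, -0.001, 0.0315], [0.001, -0.001, 0.0315], [0.001, -0.001, 0.0315], [0.001, -0.001, 0.0315], [0.001, -0.001, 0.0315], [0.001, -0.001, 0.0315]], "twist": [0, 0, 0, 0, 0, 0, 0, 0], "newtons": 25}}

```text
time_s: 10.25
tool_pos: [0.461, 0.3176, 0.0398]
ee_rot: [179.9, -0.0, 93.0]
ft_force: [0.0, -0.4, 5.9]
grip_width: 0.03
finger_force: 25.0
```

>>> {"op": "send_rows", "data": {"jaw": [0, 0, 0], "linear": [[0, 0, -0.04], [0, 0, -0.09], [0, 0, -0.09]], "twist": [0, 0, 0]}}

```text
time_s: 10.62
tool_pos: [0.4624, 0.3187, 0.1326]
ee_rot: [179.7, -0.2, 93.0]
ft_force: [0.5, 0.6, -1.7]
grip_width: 0.0299
finger_force: 25.0
```

Run:
```python
from h import *
from m2 import B
go(.6229,-.0968,.13,76.05)
d=grab('wrist'); save(d['image'][120:400,120:440],'w3.png',2)
m=cv2.inRange(cv2.cvtColor(d['image'],cv2.COLOR_RGB2HSV),*B); q=np.argwhere(m)[:,::-1]; P=bydepth(d,q)
s=d['state']; L=(P-s['tool_pos'])@Rrpy(s['ee_rot'])*1000
for a,b in((-30,-5),(-5,14),(14,30)):
    t=L[(L[:,2]>a)&(L[:,2]<b)&(abs(L[:,0])<30)]
    if len(t): print(a,len(t),np.percentile(t,[2,50,98],axis=0).round(1).tolist())
```

```text
linear [-0.4232  0.1388  0.002 ] twist 16.91 | at [0.4624 0.3187 0.1326] [179.7   -0.18  92.96] t 10.62 F [ 0.5  0.6 -1.7] w 0.0299
-30 1454 [[-7.2, -15.9, -9.9], [0.2, -1.6, -8.6], [6.0, 12.8, -5.5]]
-5 623 [[5.2, -16.2, -4.4], [5.9, -1.6, 4.1], [6.6, 12.7, 13.7]]
14 498 [[4.9, -28.7, 14.6], [5.9, -1.0, 22.5], [10.1, 24.8, 29.6]]
```

View pics/w3.png

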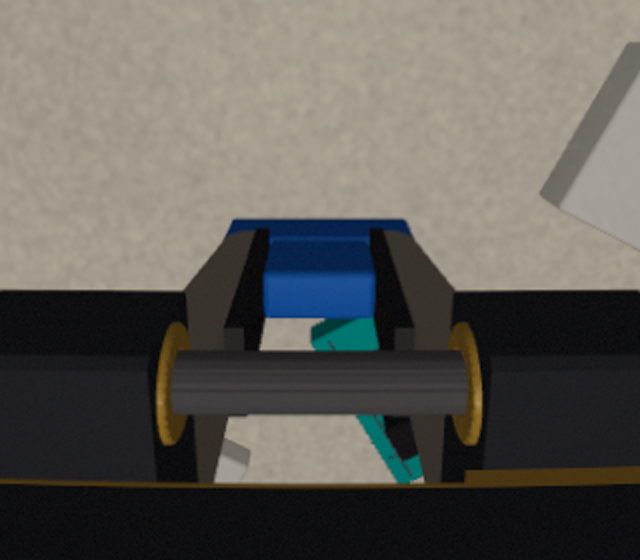

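The blue spacer is held square, with its block at (320,280) between the fingers. Its centre is about 1 mm behind the TCP in tool x. Carrying it over the gap.

>>> {"op": "send_rows", "data": {"jaw": [0, 0, 0, 0, 0, 0, 0, 0, 0, 0], "linear": [[-0.03, 0.01, 0], [-0.08, 0.026, 0], [-0.13, 0.043, 0], [-0.18, 0.06, 0], [-0.23, 0.076, 0], [-0.28, 0.093, 0], [-0.33, 0.109, 0], [-0.38, 0.126, 0], [-0.4224, 0.14, 0], [-0.4224, 0.14, 0]], "twist": [0, 2, 4, 6, 8, 11, 13, 15, 16.9, 16.9]}}

```text
time_s: 11.92
tool_pos: [0.6218, -0.0998, 0.1271]
ee_rot: [-179.9, 0.0, 75.9]
ft_force: [-0.2, 0.8, -0.3]
grip_width: 0.0297
finger_force: 25.0
```

```bash
cat > m4.py <<'E'
from h import *
from m2 import B
import sys
go(.624,-.0959,.075,76.05)
d=grab('wrist'); im=d['image']; s=d['state']; T=Rrpy(s['ee_rot'])
# tile and stop in the tool frame, where visible (v along tool x)
yy,xx=np.mgrid[0:420,0:560]; P=bydepth(d,np.c_[xx.ravel(),yy.ravel()])
hsv=cv2.cvtColor(im,cv2.COLOR_RGB2HSV); L=((P-s['tool_pos'])@T*1000)
w=(hsv[...,1].ravel()<70)&(hsv[...,2].ravel()>100)&(abs(P[:,2]-.0295)<.006)
w&=(abs(L[:,1])<36)&(abs(L[:,0])<120)
t=L[w]; print('tile pts',len(t)); 
for a in range(-30,31,10):
    k=t[abs(t[:,1]-a)<4]; 
    if len(k)>20: print(a,'tile x',np.percentile(k[:,0],[.5,99.5]).round(1))
b=cv2.inRange(hsv,*B).ravel()>0; k=L[b&(abs(L[:,0])<30)]
for lo,hi in((-12,-4),(0,14),(14,26)):
    z=k[(k[:,2]>lo)&(k[:,2]<hi)]
    if len(z): print('blue',lo,len(z),np.percentile(z,[2,98],axis=0).round(1).tolist())
save(im[60:400,120:440],sys.argv[1],1.75)
E
python3 m4.py w4.png
```

```text
linear [0.0044 0.0012 0.0521] twist -0.18 | at [ 0.6218 -0.0998  0.1271] [-1.7988e+02  3.0000e-02  7.5870e+01] t 11.93 F [-0.2  0.8 -0.3] w 0.0297
tile pts 8543
-30 tile x [ 13.5 111.7]
-20 tile x [ 13.5 111.6]
-10 tile x [ 13.5 111.6]
0 tile x [ 13.4 111.6]
10 tile x [ 13.5 111.5]
20 tile x [ 13.6 111.6]
30 tile x [ 13.5 111.6]
blue -12 1489 [[-7.5, -15.8, -10.0], [5.7, 12.8, -4.8]]
blue 0 446 [[4.9, -16.0, 0.4], [8.0, 13.0, 13.6]]
blue 14 351 [[4.5, -27.4, 14.3], [9.8, 24.5, 25.6]]
```

View pics/w4.png

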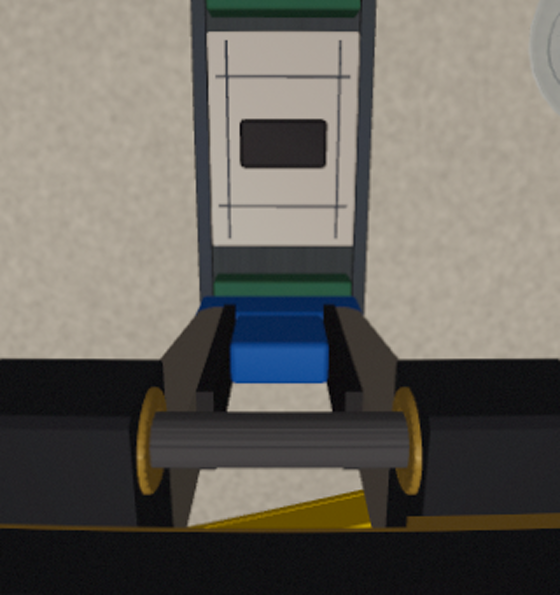

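The picture shows the tile with its near edge at row 245 and the stop strip at row 285. The blue spacer is held a few mm behind the gap, so I'll measure the stop edge directly.

```bash
cat > m5.py <<'E'
from h import *
d=grab('wrist'); im=d['image']; s=d['state']; T=Rrpy(s['ee_rot'])
yy,xx=np.mgrid[0:420,0:560]; P=bydepth(d,np.c_[xx.ravel(),yy.ravel()])
hsv=cv2.cvtColor(im,cv2.COLOR_RGB2HSV).reshape(-1,3); L=((P-s['tool_pos'])@T*1000)
g=(hsv[:,0]>60)&(hsv[:,0]<90)&(hsv[:,1]>70)&(abs(L[:,1])<30)&(L[:,0]<40)
for y in range(-25,26,10):
    k=g&(abs(L[:,1]-y)<5)&(P[:,2]>.025)&(P[:,2]<.034); print(y,k.sum(),'stop x',np.percentile(L[k,0],[0,2,50,98,100]).round(1) if k.any() else '')
E
python3 m5.py
```

```text
-25 91 stop x [-13.  -12.7  -9.3  -6.6  -6.4]
-15 93 stop x [-12.8 -12.7  -9.6  -6.4  -6.3]
-5 88 stop x [-12.8 -12.7  -9.3  -6.6  -6.4]
5 94 stop x [-12.7 -12.5  -9.4  -6.8  -6.6]
15 90 stop x [-13.1 -12.8  -9.3  -6.7  -6.6]
25 87 stop x [-12.9 -12.9  -9.5  -6.7  -6.5]
```

>>> {"op": "send_rows", "data": {"jaw": [0, 0, 0, 0], "linear": [[0.0045, 0.001, 0.02], [0.0045, 0.001, 0.04], [0.0045, 0.001, 0.042], [0.0045, 0.001, 0.042]], "twist": [0, 0, 0, 0]}}

```text
time_s: 12.52
tool_pos: [0.624, -0.0927, 0.0868]
ee_rot: [-179.9, 0.0, 76.1]
ft_force: [0.2, -0.4, -0.6]
grip_width: 0.0299
finger_force: 25.0
```

```bash
python3 m5.py; python3 m4.py w5.png
```

```text
-25 11 stop x [-44.6 -44.6 -43.6 -41.3 -41. ]
-15 39 stop x [-44.9 -44.8 -43.3 -41.9 -41.9]
-5 36 stop x [-44.8 -44.8 -43.3 -41.9 -41.7]
5 38 stop x [-45.  -45.  -43.3 -41.9 -41.7]
15 40 stop x [-44.8 -44.6 -43.3 -41.6 -41.4]
25 1 stop x [-44.4 -44.4 -44.4 -44.4 -44.4]
linear [-0.003   0.0003  0.0124] twist 0.03 | at [ 0.6244 -0.0929  0.0874] [179.99  -0.    76.08] t 12.57 F [ 0.6 -0.4 -1.1] w 0.0297
tile pts 11621
-30 tile x [  5.7 104.4]
-20 tile x [  5.8 104.3]
-10 tile x [  5.9 104.4]
0 tile x [  5.9 104.3]
10 tile x [  5.8 104.4]
20 tile x [  5.8 104.4]
30 tile x [  5.9 103.8]
blue -12 1482 [[-7.5, -15.8, -9.9], [5.7, 12.9, -4.9]]
blue 0 451 [[4.8, -16.0, 0.4], [8.4, 12.9, 13.6]]
blue 14 358 [[4.6, -27.8, 14.4], [9.8, 22.2, 25.7]]
```

View pics/w5.png

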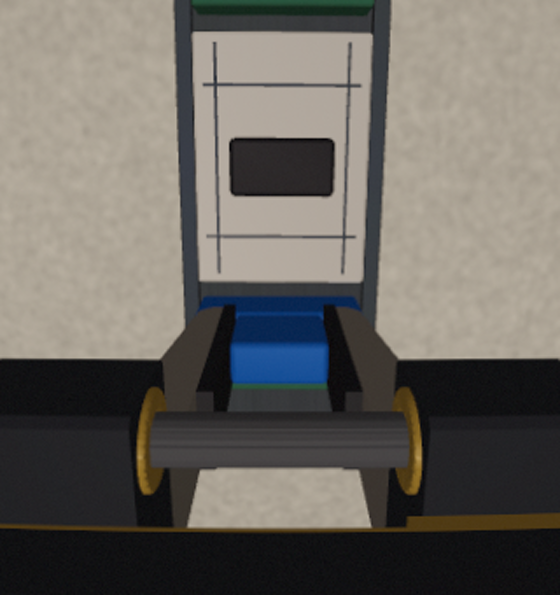

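The spacer now sits about 3 mm too far toward the tile, with its front face almost level with the tile edge at (280,282). I'll shift back 3 mm, let the arm settle and recheck.

>>> {"op": "send_rows", "data": {"jaw": [0, 0, 0, 0, 0], "linear": [[-0.003, 0, 0.003], [-0.003, 0, 0.006], [-0.003, 0, 0.006], [-0.003, 0, 0.006], [-0.003, 0, 0.006]], "twist": [0, 0, 0, 0, 0]}}

```text
time_s: 13.25
tool_pos: [0.6236, -0.0961, 0.0814]
ee_rot: [180.0, -0.0, 76.1]
ft_force: [0.1, 0.1, -1.3]
grip_width: 0.0296
finger_force: 25.0
```

```bash
python3 m4.py w6.png | grep -v ' -[123]0'; python3 -c "
from h import *
go(.624,-.0959,.053,76.05)"
```

```text
linear [0.0003 0.0004 0.0064] twist 0.01 | at [ 0.6236 -0.0961  0.0814] [179.99  -0.    76.06] t 13.25 F [ 0.1  0.1 -1.3] w 0.0296
tile pts 12351
-30 tile x [  9.8 107.7]
-20 tile x [  8.8 107.7]
-10 tile x [  8.9 107.6]
0 tile x [  8.9 107.6]
10 tile x [  8.9 107.7]
20 tile x [  9.  107.6]
30 tile x [  9.  107.6]
blue -12 1493 [[-7.6, -15.8, -9.9], [5.8, 12.9, -4.6]]
blue 0 450 [[4.8, -16.1, 0.4], [8.1, 13.0, 13.8]]
blue 14 356 [[4.6, -26.7, 14.5], [9.8, 25.0, 25.6]]
linear [0.0002 0.0004 0.0284] twist 0.01 | at [ 0.6236 -0.096   0.0814] [179.99  -0.    76.06] t 13.3 F [ 0.7 -0.3 -0.7] w 0.0295
```

>>> {"op": "send_rows", "data": {"jaw": [0, 0, 0, 0, 0, 0], "linear": [[0, 0, 0.006], [0, 0, 0.012], [0, 0, 0.018], [0, 0, 0.024], [0, 0, 0.026], [0, 0, 0.026]], "twist": [0, 0, 0, 0, 0, 0]}}

```text
time_s: 14.05
tool_pos: [0.6234, -0.096, 0.0551]
ee_rot: [-180.0, 0.0, 76.1]
ft_force: [-0.2, -0.4, -1.2]
grip_width: 0.0297
finger_force: 25.0
```

>>> {"op": "send_rows", "data": {"jaw": [0, 0, 0, 0], "linear": [[0, 0, 0.0015], [0, 0, 0.003], [0, 0, 0.0035], [0, 0, 0.0035]], "twist": [0, 0, 0, 0]}}

```text
time_s: 14.55
tool_pos: [0.6235, -0.096, 0.0519]
ee_rot: [180.0, -0.0, 76.1]
ft_force: [-0.4, -0.4, -0.8]
grip_width: 0.0301
finger_force: 25.0
```

>>> {"op": "send_rows", "data": {"jaw": [0, 0, 0], "linear": [[0, 0, 0.001], [0, 0, 0.0015], [0, 0, 0.0015]], "twist": [0, 0, 0]}}

```text
time_s: 14.92
tool_pos: [0.6236, -0.096, 0.0518]
ee_rot: [180.0, -0.0, 76.1]
ft_force: [-5.8, 0.7, 15.2]
grip_width: 0.0302
finger_force: 25.0
```

Contact at TCP z 0.0518, so the spacer is seated. Releasing and rising.

>>> {"op": "send_rows", "data": {"jaw": [0.5, 0.5, 0.5, 0.5, 0.5, 0.5, 0.5, 0.5], "linear": [[0, 0, 0], [0, 0, 0], [0, 0, 0], [0, 0, -0.01], [0, 0, -0.04], [0, 0, -0.09], [-0.02, 0, -0.13], [-0.02, 0, -0.13]], "twist": [0, 0, 0, 0, 0, 0, 0, 0]}}

```text
time_s: 15.92
tool_pos: [0.6207, -0.1168, 0.1846]
ee_rot: [179.6, -0.0, 76.0]
ft_force: [0.2, -0.3, -0.2]
grip_width: 0.0462
finger_force: 0.0
```

```bash
cat > m6.py <<'E'
from h import *
from m2 import B
import sys
d=grab('wrist'); im=d['image']; s=d['state']; print(s['tool_pos'].round(4),s['ee_rot'].round(2),s['ft_force'].round(1),s['grip_width'].round(4),s['time_s'])
yy,xx=np.mgrid[0:420,0:560]; P=bydepth(d,np.c_[xx.ravel(),yy.ravel()]); hsv=cv2.cvtColor(im,cv2.COLOR_RGB2HSV)
a=np.radians(76.05); v=np.array([np.cos(a),np.sin(a)]); u=np.array([np.sin(a),-np.cos(a)]); o=np.array([.6371,-.0377])
L=np.c_[(P[:,:2]-o)@u,(P[:,:2]-o)@v,P[:,2]]*1000
inj=(abs(L[:,0])<50)&(abs(L[:,1])<130)
b=(cv2.inRange(hsv,*B).ravel()>0)&inj
for lo,hi in((28,40),(55,66)):
    k=L[b&(L[:,2]>lo)&(L[:,2]<hi)]
    if len(k)>5: print('blue',lo,len(k),'zmed',np.median(k[:,2]).round(1),cv2.minAreaRect(k[:,:2].astype(np.float32)))
w=(hsv[...,1].ravel()<70)&(hsv[...,2].ravel()>100)&inj&(abs(L[:,2]-29.5)<6)&(abs(L[:,0])<36)
if w.any(): print('tile v',np.percentile(L[w,1],[.5,99.5]).round(1),'z',np.median(L[w,2]))
k=L[inj&(hsv[...,2].ravel()<70)&(L[:,2]>55)&(L[:,2]<70)&(abs(L[:,1])<25)]
if len(k)>20: print('grip',len(k),np.median(k[:,2]),cv2.minAreaRect(k[:,:2].astype(np.float32)))
save(im,sys.argv[1])
E
python3 m6.py w7.png
```

```text
Traceback (most recent call last):
  File "m6.py", line 4, in <module>
    d=grab('wrist'); im=d['image']; s=d['state']; print(s['tool_pos'].round(4),s['ee_rot'].round(2),s['ft_force'].round(1),s['grip_width'].round(4),s['time_s'])
                                                                                                                           ^^^^^^^^^^^^^^^^^^^^^
AttributeError: 'float' object has no attribute 'round'
```

I've used all 10 picture views, so I'll rely on numbers from here.

```bash
sed -i "s/s\['grip_width'\].round(4)/round(s['grip_width'],4)/" m6.py; python3 m6.py w7.png
```

```text
[ 0.6196 -0.116   0.1823] [ 1.798e+02 -2.000e-02  7.601e+01] [-0.2 -0.6 -1. ] 0.0458 15.975
blue 28 378 zmed 32.4 ((-0.024835586547851562, -62.83550262451172), (59.99233627319336, 19.008991241455078), 4.316874027252197)
blue 55 478 zmed 60.4 ((-0.12848567962646484, -61.0692138671875), (13.935980796813965, 30.11540985107422), 89.77400207519531)
tile v [-89.7  88.1] z 28.723544984900652
grip 874 62.57709263447692 ((0.486083984375, -1.6616554260253906), (18.990665435791016, 34.81474685668945), 89.36772155761719)
```

The spacer stands upright and square in the gap, and its top reads the seated height of 60.4 mm once the known -1.5 mm depth bias is allowed for. The tile hasn't moved. Turning to grip the tile.

>>> {"op": "send_rows", "data": {"jaw": [0.5, 0.5, 0.5, 0.5, 0.5, 0.5, 0.5, 0.5, 0.5, 0.5], "linear": [[0.01, 0, 0], [0.025, 0, 0], [0.04, 0, 0], [0.05, 0, 0], [0.06, 0, 0], [0.07, 0, 0], [0.0785, 0, 0], [0.0785, 0, 0.02], [0.0785, 0, 0.04], [0.0785, 0, 0.05]], "twist": [-7, -16, -26, -36, -46, -56, -66, -75, -84, -90]}}

```text
time_s: 17.27
tool_pos: [0.6358, -0.0386, 0.1273]
ee_rot: [-180.0, -0.3, 166.3]
ft_force: [-0.1, -0.2, 0.4]
grip_width: 0.046
finger_force: 0.0
```

>>> {"op": "send_rows", "data": {"jaw": [0.5, 0.5], "linear": [[0, 0, 0], [0, 0, 0]], "twist": [0, 0]}}

```text
time_s: 17.52
tool_pos: [0.6373, -0.039, 0.1299]
ee_rot: [-180.0, -0.1, 165.9]
ft_force: [0.6, 0.3, -0.6]
grip_width: 0.0461
finger_force: 0.0
```

```bash
python3 m6.py w8.png;python3 -c "
from h import *
go(.6382,-.0397,.05,166.05)"
```

```text
[ 0.6373 -0.039   0.1299] [-1.7999e+02 -6.0000e-02  1.6594e+02] [ 0.6  0.3 -0.6] 0.0461 17.525
blue 28 490 zmed 32.5 ((-1.1874923706054688, -62.007118225097656), (57.750213623046875, 15.239901542663574), 0.043798837810754776)
blue 55 680 zmed 60.4 ((-1.3337507247924805, -61.39067459106445), (14.194666862487793, 29.432199478149414), 89.8971176147461)
tile v [-89.9  88. ] z 28.603881911895446
grip 1137 62.43739211846855 ((-0.19964218139648438, -2.154590606689453), (35.7398681640625, 18.972496032714844), 0.2915772497653961)
linear [-0.0007 -0.0005  0.0803] twist -0.09 | at [ 0.6376 -0.0391  0.1303] [ 1.8000e+02 -1.0000e-02  1.6596e+02] t 17.57 F [0.7 0.3 1. ] w 0.0459
```

>>> {"op": "send_rows", "data": {"jaw": [0.5, 0.5, 0.5, 0.5, 0.5, 0.0, 0.0, 0.0, 0.0, 0.0], "linear": [[0, 0, 0.03], [0, 0, 0.06], [0, 0, 0.073], [0, 0, 0.079], [0, 0, 0.079], [0, 0, 0.079], [0, 0, 0.079], [0, 0, 0.079], [0, 0, 0.079], [0, 0, 0.079]], "twist": [0, 0, 0, 0, 0, 0, 0, 0, 0, 0], "newtons": 40}}

```text
time_s: 18.82
tool_pos: [0.6379, -0.0392, 0.0518]
ee_rot: [180.0, 0.0, 166.1]
ft_force: [-0.9, 0.7, 6.0]
grip_width: 0.0199
finger_force: 40.0
```

```bash
python3 m6.py w9.png
```

```text
[ 0.6379 -0.0392  0.0518] [1.7999e+02 4.0000e-02 1.6606e+02] [-0.9  0.7  6. ] 0.0199 18.825
blue 28 900 zmed 32.5 ((-8.584163665771484, -61.93189239501953), (43.512882232666016, 15.171308517456055), 0.03969322517514229)
blue 55 814 zmed 60.4 ((-7.77679967880249, -61.15320587158203), (13.838763236999512, 16.573698043823242), 86.9588394165039)
tile v [-89.6  88.4] z 28.640720315752656
grip 2638 62.54132045818957 ((-1.139303207397461, -2.1166229248046875), (33.152381896972656, 39.43594741821289), 60.28007507324219)
```

The tile is gripped (20 mm opening, 40 N). Sliding it toward -jig y, which is tool -y, in small steps while watching the force.

>>> {"op": "send_rows", "data": {"jaw": [0, 0, 0, 0, 0], "linear": [[0, -0.001, 0], [0, -0.002, 0], [0, -0.003, 0], [0, -0.0035, 0], [0, -0.0035, 0]], "twist": [0, 0, 0, 0, 0]}}

```text
time_s: 19.5
tool_pos: [0.6376, -0.0419, 0.0519]
ee_rot: [179.9, 0.1, 166.1]
ft_force: [1.0, 5.4, 4.8]
grip_width: 0.0196
finger_force: 40.0
```

>>> {"op": "send_rows", "data": {"jaw": [0, 0, 0, 0], "linear": [[0, -0.0005, 0], [0, -0.001, 0], [0, -0.001, 0], [0, -0.001, 0]], "twist": [0, 0, 0, 0]}}

```text
time_s: 20.0
tool_pos: [0.6373, -0.0428, 0.0518]
ee_rot: [179.9, 0.1, 166.1]
ft_force: [1.4, 6.2, 4.8]
grip_width: 0.0199
finger_force: 40.0
```

>>> {"op": "send_rows", "data": {"jaw": [0, 0, 0, 0], "linear": [[0, -0.0005, 0], [0, -0.001, 0], [0, -0.001, 0], [0, -0.001, 0]], "twist": [0, 0, 0, 0]}}

```text
time_s: 20.5
tool_pos: [0.6374, -0.0432, 0.0519]
ee_rot: [179.9, 0.1, 166.0]
ft_force: [2.5, 9.0, 4.3]
grip_width: 0.0199
finger_force: 40.0
```

>>> {"op": "send_rows", "data": {"jaw": [0, 0, 0, 0], "linear": [[0, -0.0005, 0], [0, -0.001, 0], [0, -0.001, 0], [0, -0.001, 0]], "twist": [0, 0, 0, 0]}}

```text
time_s: 21.0
tool_pos: [0.6374, -0.0433, 0.052]
ee_rot: [179.8, 0.1, 166.0]
ft_force: [4.0, 13.4, 4.1]
grip_width: 0.0199
finger_force: 40.0
```

```bash
python3 m6.py w10.png
```

```text
[ 0.6374 -0.0433  0.052 ] [1.7980e+02 1.1000e-01 1.6601e+02] [ 4.  13.4  4.1] 0.0199 21.0
blue 28 891 zmed 32.5 ((-8.719315528869629, -62.46660614013672), (14.073458671569824, 43.370567321777344), 89.63207244873047)
blue 55 827 zmed 60.3 ((-7.32845401763916, -62.297760009765625), (13.664875984191895, 17.470359802246094), 88.47925567626953)
tile v [-89.4  88.1] z 28.746528377961987
grip 2644 62.65573890561564 ((-0.8498764038085938, -6.05235481262207), (28.614469528198242, 33.646644592285156), 89.69123840332031)
```

The tile has stalled and the force is rising, with the spacer squeezed against the stop (centre -62.3, as expected). Pressing a bit harder.

>>> {"op": "send_rows", "data": {"jaw": [0, 0, 0, 0, 0, 0], "linear": [[0, -0.0005, 0], [0, -0.001, 0], [0, -0.0018, 0], [0, -0.0018, 0], [0, -0.0018, 0], [0, -0.0018, 0]], "twist": [0, 0, 0, 0, 0, 0]}}

```text
time_s: 21.8
tool_pos: [0.6374, -0.0434, 0.0521]
ee_rot: [179.7, 0.1, 166.0]
ft_force: [4.7, 21.5, 4.2]
grip_width: 0.0194
finger_force: 40.0
```

```bash
python3 m6.py w11.png
python3 - <<'E'
from h import *
from m2 import Y
# tile levelness and spacer/tile contact from the wrist depth, yellow spacer in its tray from scene
d=grab('wrist'); yy,xx=np.mgrid[0:420,0:560]; P=bydepth(d,np.c_[xx.ravel(),yy.ravel()]); h=cv2.cvtColor(d['image'],cv2.COLOR_RGB2HSV).reshape(-1,3)
a=np.radians(76.05); v=np.array([np.cos(a),np.sin(a)]); u=np.array([np.sin(a),-np.cos(a)]); p=P[:,:2]-[.6371,-.0377]; U,V=p@u*1000,p@v*1000
k=(h[:,1]<70)&(h[:,2]>90)&(abs(P[:,2]-.0295)<.005)&(abs(U)<33)&(abs(V+6)<52)
A=np.c_[U[k],V[k],np.ones(k.sum())]; print('tile n',k.sum(),'plane slope,z',np.linalg.lstsq(A,P[k,2]*1000,rcond=None)[0].round(4),'v',np.percentile(V[k],[.5,99.5]).round(1))
d=grab('scene'); m=cv2.inRange(cv2.cvtColor(d['image'],cv2.COLOR_RGB2HSV),*Y)
q=np.argwhere(m)[:,::-1]; P=bydepth(d,q); s=P[(P[:,2]>.04)&(P[:,2]<.07)]; print('yellow top',len(s),s.mean(0).round(3))
E
```

```text
[ 0.6374 -0.0434  0.0521] [1.7967e+02 1.2000e-01 1.6598e+02] [ 4.7 21.5  4.2] 0.0194 21.8
blue 28 872 zmed 32.4 ((-8.808663368225098, -62.43928527832031), (14.144953727722168, 43.16402816772461), 89.73179626464844)
blue 55 829 zmed 60.3 ((-7.275458335876465, -62.20648956298828), (13.900053977966309, 17.613893508911133), 88.12108612060547)
tile v [-89.4  88.3] z 28.897524661928436
grip 2639 62.83414687474162 ((-0.6599254608154297, -6.261499404907227), (28.278593063354492, 34.06070327758789), 88.94247436523438)
tile n 7964 plane slope,z [-1.00000e-04  5.60000e-03  2.89799e+01] v [-55.1  43.3]
yellow top 81 [ 0.578 -0.302  0.052]
```

The push holds at 22 N. The tile is flat to 0.3°, the spacer is flush and square, and the yellow spacer is standing in its tray. Handing in.

```bash
python3 -c "
from bench import r
print(r.sign_off())"
```

```text
the job is handed in; nothing more can be done
None
```

The job is handed in at about 22 s: the yellow spacer stands in the yellow tray, and the blue spacer is seated in the wide gap, squeezed flush against the thin stop by the tile, which the arm still grips (40 N) and presses (about 22 N); no verdict was shown.

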